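Close and lock the glass-tube magazine

TASK

Close up the glass-tube magazine: slide its lock bar by the black grip back to the open end stop so that the hooks clear the way, set the loose cover gently on the magazine with the cut corners matched so that its skirt sits all the way down over the rim, let go of it, and then slide the lock grip fully home to the locked end stop so that both hooks reach over the cover's lugs. Leave the crucible, pliers, bottle and cup where they are.

Things in the scene. Friction and masses are not known exactly. Their poses are not given: they have to be found in the camera images.
- magazine: Shallow grey-painted metal tray holding three glass tubes, screwed to the bench by a dark steel base plate 6 mm thick; fixed. Origin: centre of the tray at bench height; own x points away from the lock side, own y along the long side, z up. Tray 104 mm (x) by 160 mm (y); its two corners at the +y end are cut off 16 mm at 45 degrees, those at the -y end only 4 mm.
- magazine_seat (a point): Centre of the tray at the height of its shoulder, 26 mm above the bench, on which the cover's skirt rests all round. Inside the shoulder stands a rim 94.5 x 150.5 mm, 38 mm above the bench at its top, the outer top edge bevelled 2 mm as a lead-in. Axes as the magazine's; the seated cover's origin and axes coincide with these.
- magazine_key (a point): Middle of the tray's cut-cornered end, at the shoulder's height: 80 mm along the magazine's +y from its centre.
- lock (a joint): Travel in metres of the steel lock bar along the magazine's +y, in a channel with a block at each end: 0 at the open end stop, 0.032 at the locked end stop. Dry friction about 3.5 N; it stays where left. From 0.016 up its hooks block the cover's way down or, with the cover down, reach over its lugs; a cover that is not fully down stops the hooks.
- lock_grip (a point): Centre of the black grip block on the lock bar, 56.5 mm above the bench, at x = -84 mm and y = joint value - 32 mm in the magazine's frame. The block is 24 mm (magazine's x) by 14 mm (its y) and reaches from 41 to 72 mm above the bench; 20 mm of air between it and the seated cover.
- lock_hook (a point): Inner lower edge of the hook at the bar's +y end. Two such hooks, 16 mm long in y, stand on the bar 48 mm either side of the grip and point to the magazine's +x, 37 to 42 mm above the bench; locked, they overlap the lugs by 5 mm with 2 mm of air above.
- cover: Loose grey-painted metal cover, 0.24 to 0.39 kg, 104 mm (own x) by 160 mm (own y), 17 mm high to its flat top, lying right way up on the bench. Origin: centre of the skirt's lower edge. Hollow below: skirt 3 mm thick, 14 mm deep, inside 98 x 154 mm, so 1.75 mm of play each side on the rim. Its two corners at the +y end are cut off 16 mm like the magazine's; two lugs on its -x side.
- cover_grip (a point): Centre of the cover's dark pull handle, 46 mm above the skirt's lower edge, over the middle of the cover. A straight flat-sided bar along the cover's y, 94 mm long, 12 mm wide, 14 mm high (from 39 to 53 mm), on posts 40 mm either side of its middle.
- cover_key (a point): Middle of the cover's cut-cornered end, at the skirt's lower edge: 80 mm along +y from the cover's origin.
- cover_lug (a point): Outer upper edge of the cover's lug at y = +48 mm; the other is at y = -48 mm. The steel lugs are 16 mm long, stick out 9 mm from the cover's -x side, 4 to 9 mm above its lower edge.
- crucible: White crucible, 50 mm across, 42 mm high, behind the work; origin under its centre. To be left alone.
- pliers: Old wrapped pliers, 55 x 175 x 15 mm, lying behind the work; origin under the centre. To be left alone.
- bottle: Small brown dropper bottle, 34 mm across, 102 mm high, at the front right; origin under its centre. To be left alone.
- cup: Empty cup, 60 mm across, 101 mm high, at the front left; origin under its centre. To be left alone.

How it is judged (in metres and radians):
On the way, in this order (a step that is already met when the one before it is completed fails the run):
1. the lock bar is at its open end stop (value of joint lock below 0.002 m), for 0.2 s.
2. the cover sits fully down on the magazine, cut corners matched, with the lock still open and the hand off the cover (z of cover in the frame of magazine between 0.0235 and 0.0285 m and horizontal distance between cover and magazine below 0.004 m and horizontal distance between cover_key and magazine_key below 0.005 m and angle between cover's own z axis and vertical below 0.03 rad and value of joint lock below 0.01 m and contact force between the fingers and cover below 0.1 N), for 0.2 s.
At the end, for the whole second after the job is handed in: The cover sits down on the magazine's shoulder (within 2.5 mm in height, 4 mm sideways, level), its cut corners over the magazine's cut corners (the key points within 5 mm), at rest, and the lock bar is within 2 mm of its locked end stop (z of cover in the frame of magazine between 0.0235 and 0.0285 m and horizontal distance between cover and magazine below 0.004 m and horizontal distance between cover_key and magazine_key below 0.005 m and angle between cover's own z axis and vertical below 0.03 rad and value of joint lock above 0.03 m and linear speed of cover below 0.02 m/s); the robot touches nothing.
It fails at once if the cover is dropped (moves faster than 0.35 m/s with no finger on it) (contact force between the fingers and cover below 0.05 N and linear speed of cover above 0.35 m/s).
It fails at once if the cover is forced onto the magazine (more than 60 N) (contact force between cover and magazine above 60 N).
It fails at once if the crucible, pliers, bottle or cup is moved more than 20 mm (distance of any of crucible, pliers, bottle, cup from where it was at the start of the episode above 0.02 m).
It also fails if it takes over 54 s, if anything falls off the work surface, if the arm or the gripper's body presses on something with over 40 N, if the wrist force passes 120 N, or if a joint passes its speed limit or range.

ROBOT

A 7-joint arm with a two-finger parallel gripper is mounted at the origin on a cart in front of the work surface, level with it; the furniture and walls round the work are solid. World frame = base frame: x ahead of the robot, y to its left, z up, the work surface at z = 0. Lengths are in mm, angles in rad, forces in N, time in s.
With the tool pointing down it reaches from about 350 to 900 mm from the base axis. Payload 7.2 kg.
Tool frame: the origin (TCP) lies midway between the tips of the shut fingers; the grasp point (between the pads) lies 19 mm behind it; z points along the fingers, y is the direction in which the jaws open and shut (so a half turn about z gives the same grasp; the last joint's range is limited). The gripper opens to 85 mm and grips with 20 to 120 N. Pads are 22 mm wide; open, the fingers measure 114 mm over their backs; the gripper's body (76 mm by 85 mm) begins 54 mm behind the grasp point. The pads swing forward as they close: fully open they stand 13 mm farther back than shut.
Start: joints at [1.088, 0.411, -0.013, 1.596, 0.006, 1.134, -0.082], TCP at [251.868, -572.006, 231.297] pointing down, gripper open.
Joint ranges: [-2.95, 2.95], [-0.29, 1.99], [-1.47, 1.44], [0.14, 2.54], [-1.03, 4.17], [0.13, 1.85], [-2.86, 2.86]. Speed limits (rad/s): [2.39, 2.39, 3.01, 3.01, 3.14, 3.14, 3.14].

INTERFACE

Orientations are given as [roll, pitch, yaw] about the fixed x, y, z axes, in that order (R = Rz(yaw) Ry(pitch) Rx(roll)).
In Python, from station import ctrl, vision, job, models gives the robot as it stands. The module is installed in compiled form; this text tells all that it offers.
- The arm moves only by the tool play_rows, never from a script. Its argument "targets" is a list of rows, each an object with "rotation": the turn, a rotation vector about the tool's x, y, z in rad, a list of three; "translation": the shift along the tool's x, y, z in m, a list of three; "gripper": the opening, from 0 (shut) to 1 (fully open). A call has 1 to 5 rows; each row shifts and turns the commanded pose from where the row before left it, along the tool's axes as they then stand; what a row does not reach is not made up. A row lasts 1/8 s, in which the tool goes at most 62.5 mm and 10.7 degrees, less where a joint would pass 70% of its speed; a pose out of reach is approached as far as the arm can. A call with a gripper value outside its range is refused whole. The fingers move at their own pace and stop on an object; "grip_force" is the grip in N (left out, the last holds). Time passes only in rows, so rows that do not move let the fingers close. It gives the time, the measured TCP pose, the force and the opening at its end, in the units of the state.
- ctrl.state(): the state, without advancing time (a new reading comes with each control period).
- vision.get_image(name): name is "scene" or "side" or "wrist"; returns a dict with "image" (384x512x3 uint8, red, green, blue), "range_z" (384x512 float32, mm along the optical axis (not along the pixel's ray), 0 where there is no reading), "fx", "fy", "cx", "cy" (pixels), "R" (3x3) and "t" (3): a world point X has camera coordinates R X + t. Camera axes: x right, y down, z forward; pixel columns grow to the right and rows downward; lengths in mm; the calibration is good to about 2 mm. The wrist camera is an equidistant fisheye: a pixel r from the principal point sees the ray r / f radians off the axis. A picture is of the moment at which its call begins.
- job.sign_off(): hands the job in, once; it reports no verdict.
Trained networks look in the newest picture that a camera, given by its name, has taken for a name from the list of things; names that differ only in an ending like _2 or _b are one class to them, and where a whole thing is asked for, a point or a joint stands for the part that bears it (a point fixed in the world has none). Each returns a list of dicts, best first, with "score" (0 to 1); they miss things now and then, are a little off and sometimes report something else, mostly with a low value. They report only what shows in the picture. A call takes as long as a camera call.
- models.outline_of(camera, label): "region" (384x512 bool, what is visible of it) and "box" ([centre column, centre row, width, height] in pixels, round what is visible of it).
- models.mark_of(camera, label): "centre" ([column, row] in pixels: a listed point, or the origin of a listed thing).
The state is a dict: "time_s": time; "qpos": joint angles; "joint_velocities": joint speeds; "effort": joint torques, N m; "position": TCP position; "tool_rot": TCP orientation; "contact_force": force on the tool from outside, world axes, zero at the start; "wrist_torque": the same for the moment, N m; "finger_gap": finger opening in mm.
Only numpy, scipy, OpenCV 4.12 (cv2) and the standard library are available. Lean on these libraries where they do the work, as an engineer would, in place of code of your own. Each camera call takes 0.05 s, during which the arm holds its last target.

## Working session

There is one attempt and no reset: what is moved stays moved. The work goes in short steps, Python scripts to look and compute and a tool call to move; the robot and the scene stay as the last step left them, time stands still between calls to the robot, and variables do not carry over. Pictures are saved under pics/ and viewed, and the job is handed in when it is done.

Besides the shell and the picture viewer there is one more tool, called after ">>>" by a JSON object that holds its "op" and its "data". play_rows: Moves the arm, as the interface text tells. Its arguments: {"type":"object","properties":{"targets":{"type":"array","items":{"type":"object","properties":{"rotation":{"type":"array","items":{"type":"number"}},"translation":{"type":"array","items":{"type":"number"}},"gripper":{"type":"number"}}}},"grip_force":{"type":"number"}},"required":["targets"]}

```bash
mkdir -p pics
cat > h.py <<'E'
import numpy as np, cv2
from station import ctrl, vision, job, models
def snap(cam,name=None):
    d=vision.get_image(cam)
    if name: cv2.imwrite(f'pics/{name}.png',cv2.cvtColor(d['image'],cv2.COLOR_RGB2BGR))
    return d
def ray(d,u,v,cam):
    a=(u-d['cx'])/d['fx'];b=(v-d['cy'])/d['fy']
    if cam=='wrist':
        r=np.hypot(a,b); s=np.sinc(r/np.pi) 
        return np.array([a*s,b*s,np.cos(r)])
    return np.array([a,b,1.])
def world(d,u,v,cam,z=None):
    R=np.array(d['R']);t=np.array(d['t']);c=ray(d,u,v,cam)
    C=-R.T@t; w=R.T@c
    if z is not None: return C+w*(z-C[2])/w[2]
    rz=d['range_z'][int(round(v)),int(round(u))]
    return C+w*rz/c[2]
E
python3 - <<'E'
from h import *
np.set_printoptions(precision=1,suppress=True)
s=ctrl.state();print(s)
for cam in ['scene','side','wrist']:
    d=snap(cam,cam+'0')
    print(cam,d['fx'],d['cx'],-np.array(d['R']).T@d['t'])
    for l,z in [('magazine',0),('magazine_seat',26),('magazine_key',26),('lock_grip',56.5),('lock_hook',37),('cover',0),('cover_grip',46),('cover_key',0),('cover_lug',9),('crucible',0),('pliers',0),('bottle',0),('cup',0)]:
        for m in models.mark_of(cam,l)[:2]:
            u,v=m['centre'];print(l,round(m['score'],2),np.array([u,v]),world(d,u,v,cam,z))
E
```

```text
{'time_s': 0.0, 'qpos': array([ 1.1,  0.4, -0. ,  1.6,  0. ,  1.1, -0.1]), 'joint_velocities': array([ 0., -0.,  0.,  0.,  0., -0., -0.]), 'effort': array([ -0. , -60.1,   0.7, -29.9,   0. ,   0. ,  -0. ]), 'position': array([ 251.6, -571.5,  230.4]), 'tool_rot': array([-3.1,  0. ,  0.4]), 'contact_force': array([ 0.5,  0.1, -0.1]), 'wrist_torque': array([ 0.,  0., -0.]), 'finger_gap': 85.10447220922352}
scene 488.95693255799176 255.26343445936828 [-329.7  889.1  884.3]
magazine 0.81 [264.5 195. ] [608.1 -91.2   0. ]
magazine_seat 0.72 [269.5 186.3] [ 604.7 -111.8   26. ]
magazine_key 0.63 [246.5 193.8] [628.  -27.9  26. ]
lock_grip 0.49 [282.7 189.3] [528.8 -91.5  56.5]
lock_hook 0.69 [267.2 195. ] [562.6 -56.   37. ]
cover 0.71 [205.5 249. ] [537.7 226.3   0. ]
cover 0.67 [206.7 231.6] [596.8 170.7   0. ]
cover_grip 0.56 [208.8 234.9] [532.8 214.   46. ]
cover_grip 0.45 [229.9 242. ] [466.6 195.2  46. ]
cover_lug 0.91 [233.3 242.3] [493.7 158.9   9. ]
cover_lug 0.57 [224.5 261.3] [451.4 231.8   9. ]
crucible 0.54 [223.8 182.2] [767.  -54.1   0. ]
pliers 0.78 [250.9 165.1] [ 782.5 -
[... 316 characters left out ...]
 ]
magazine_seat 0.5 [222.3 267.4] [550.1 198.8  26. ]
magazine_key 0.75 [251.  196.3] [623.2 -33.8  26. ]
lock_grip 0.93 [294.2 187.8] [530.1 -90.9  56.5]
lock_hook 0.56 [274.9 197.8] [562.5 -50.7  37. ]
cover 0.65 [222.7 282.1] [539.2 214.3   0. ]
cover_grip 0.55 [222.8 267.3] [539.2 211.5  46. ]
cover_key 0.89 [247.9 302.9] [464.8 230.3  -0. ]
cover_lug 0.9 [256.7 275.6] [482.9 166.3   9. ]
cover_lug 0.18 [276.3 313.4] [400.1 226.4   9. ]
crucible 0.86 [206.9 182.9] [771.8 -41.8   0. ]
pliers 0.71 [232.6 152.9] [ 793.4 -200.7    0. ]
bottle 0.84 [360.7 183.7] [ 410.5 -271.5    0. ]
cup 0.68 [273.  313.7] [408.  225.1   0. ]
wrist 297.3186396354542 253.49141213150668 [ 329.1 -538.1  374.5]
```

Run:
```python
import cv2,numpy as np
a=cv2.imread('pics/side0.png');cv2.imwrite('pics/side0c.png',cv2.resize(a[130:340,150:400],None,fx=3,fy=2.85,interpolation=cv2.INTER_CUBIC)[:600,:800])
a=cv2.imread('pics/scene0.png');cv2.imwrite('pics/scene0c.png',cv2.resize(a[140:310,160:380],None,fx=3.5,fy=3.5,interpolation=cv2.INTER_CUBIC)[:600,:800])
```

```text
(no output)
```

View pics/side0c.png

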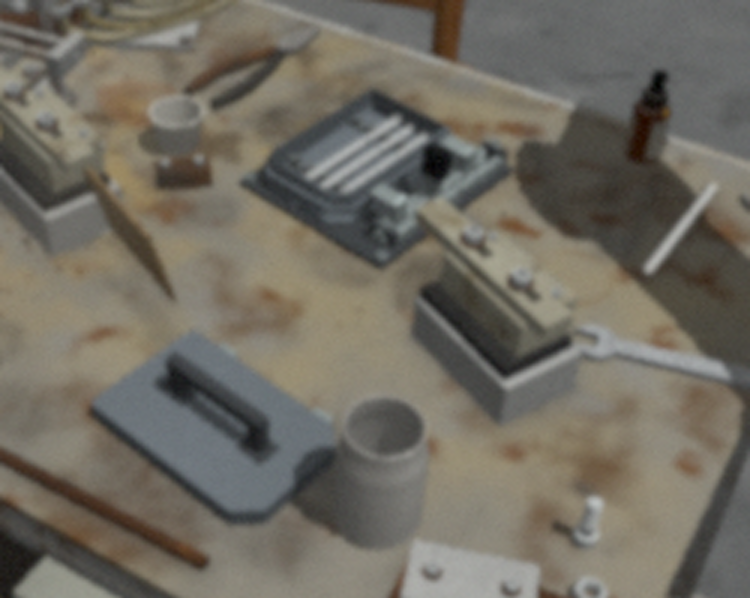

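View pics/scene0c.png

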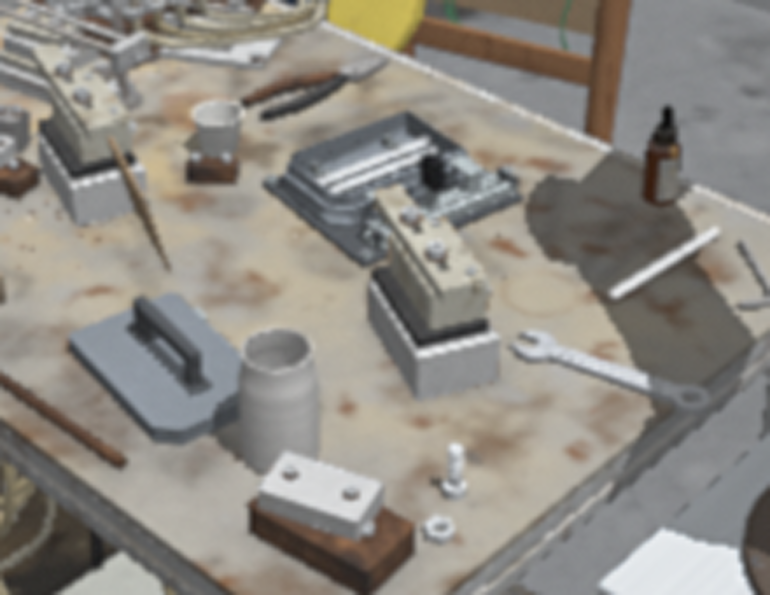

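View pics/wrist0.png

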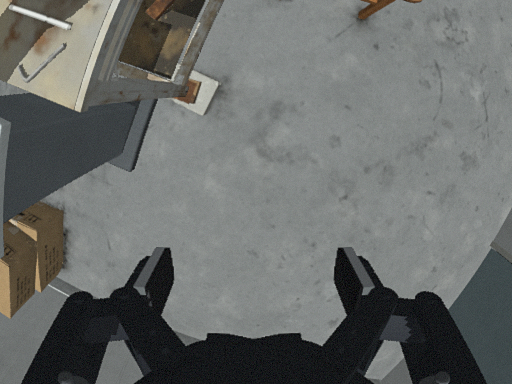

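The magazine (lock grip to the robot side), cover at left with its cut corner close to the cup, and a clamp block between them all show clearly. Next I measure obstacle heights and exact start orientation.

Run:
```python
from h import *
np.set_printoptions(precision=3,suppress=True)
s=ctrl.state();print(s['tool_rot'],s['qpos'])
H=np.full((110,130),-1.)
for cam in ['scene','side']:
    d=snap(cam); v,u=np.mgrid[0:384,0:512]
    z=d['range_z'];m=z>0
    c=np.stack([(u-d['cx'])/d['fx']*z,(v-d['cy'])/d['fy']*z,z],-1)[m]
    P=(c-d['t'])@np.array(d['R'])
    ix=((P[:,0]-300)/5).astype(int);iy=((400-P[:,1])/6).astype(int)
    k=(ix>=0)&(ix<110)&(iy>=0)&(iy<130)&(P[:,2]<400)&(P[:,2]>-30)
    np.maximum.at(H,(ix[k],iy[k]),P[k,2])
im=np.clip(H*1.6+20,0,255).astype(np.uint8)[::-1]
im=cv2.resize(im,None,fx=6,fy=5,interpolation=cv2.INTER_NEAREST)
im=cv2.applyColorMap(im,cv2.COLORMAP_JET)
for x in range(300,850,100): cv2.putText(im,str(x),(0,int(550-(x-300))),0,.4,(255,255,255))
for y in range(400,-380,-100): cv2.putText(im,str(y),(400-y,545),0,.4,(255,255,255))
cv2.imwrite('pics/map.png',im)
for n,(a,b,c_,e) in {'block':(380,560,-50,120),'left':(600,850,50,300)}.items():
    h=H[(a-300)//5:(b-300)//5,(400-e)//6:(400-c_)//6];print(n,h.max())
```

```text
[-3.142 -0.     0.415] [ 1.088  0.411 -0.013  1.596  0.006  1.134 -0.082]
block 127.38446568757992
left 132.10669913437735
```

View pics/map.png

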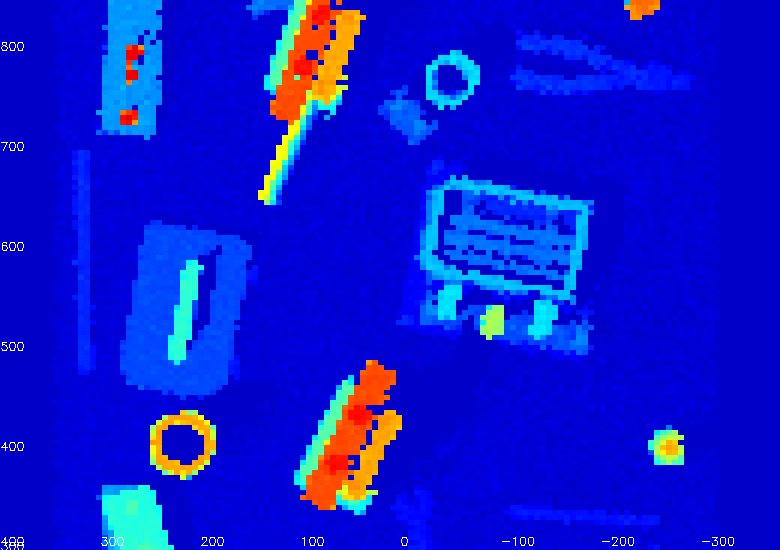

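```bash
cat >> h.py <<'E'
import json,math
def plan(x,y,z,yaw,g,n=None,pos=None,y0=None,dmax=55,amax=.17):
    s=ctrl.state(); p=np.array(s['position'] if pos is None else pos,float)
    r=s['tool_rot']; y0=r[2] if y0 is None else y0
    D=np.array([x,y,z])-p; A=yaw-y0
    k=n or max(1,math.ceil(np.linalg.norm(D)/dmax),math.ceil(abs(A)/amax))
    rows=[];c=y0
    for i in range(k):
        d=D/k; tx=np.cos(c)*d[0]+np.sin(c)*d[1]; ty=np.sin(c)*d[0]-np.cos(c)*d[1]
        rows.append(dict(rotation=[0,0,round(-A/k,3)],translation=[round(tx/1e3,4),round(ty/1e3,4),round(-d[2]/1e3,4)],gripper=g)); c+=A/k
    print('t',s['time_s'],'tilt',r[:2],'yaw',r[2])
    for i in range(0,k,5): print(json.dumps(rows[i:i+5]).replace('"rotation"','"rotation"'))
E
python3 - <<'E'
from h import *
plan(580,-100,250,2.97,1)
E
```

```text
t 2.2 tilt [-3.14159035e+00  4.46963151e-06] yaw 0.41471417332817717
[{"rotation": [0, 0, -0.16], "translation": [0.0307, -0.0187, -0.0012], "gripper": 1}, {"rotation": [0, 0, -0.16], "translation": [0.0332, -0.0136, -0.0012], "gripper": 1}, {"rotation": [0, 0, -0.16], "translation": [0.035, -0.0082, -0.0012], "gripper": 1}, {"rotation": [0, 0, -0.16], "translation": [0.0358, -0.0025, -0.0012], "gripper": 1}, {"rotation": [0, 0, -0.16], "translation": [0.0358, 0.0032, -0.0012], "gripper": 1}]
[{"rotation": [0, 0, -0.16], "translation": [0.0348, 0.0089, -0.0012], "gripper": 1}, {"rotation": [0, 0, -0.16], "translation": [0.033, 0.0143, -0.0012], "gripper": 1}, {"rotation": [0, 0, -0.16], "translation": [0.0303, 0.0194, -0.0012], "gripper": 1}, {"rotation": [0, 0, -0.16], "translation": [0.0268, 0.0239, -0.0012], "gripper": 1}, {"rotation": [0, 0, -0.16], "translation": [0.0226, 0.0279, -0.0012], "gripper": 1}]
[{"rotation": [0, 0, -0.16], "translation": [0.0179, 0.0311, -0.0012], "gripper": 1}, {"rotation": [0, 0, -0.16], "translation": [0.0127, 0.0336, -0.0012], "gripper": 1}, {"rotation": [0, 0, -0.16], "translation": [0.0072, 0.0352, -0.0012], "gripper": 1}, {"rotation": [0, 0, -0.16], "translation": [0.0016, 0.0359, -0.0012], "gripper": 1}, {"rotation": [0, 0, -0.16], "translation": [-0.0042, 0.0357, -0.0012], "gripper": 1}]
[{"rotation": [0, 0, -0.16], "translation": [-0.0098, 0.0346, -0.0012], "gripper": 1}]
```

>>> {"op": "play_rows", "data": {"targets": [{"rotation":[0,0,-0.16],"translation":[0.031,-0.019,-0.001],"gripper":1},{"rotation":[0,0,-0.16],"translation":[0.033,-0.014,-0.001],"gripper":1},{"rotation":[0,0,-0.16],"translation":[0.035,-0.008,-0.001],"gripper":1},{"rotation":[0,0,-0.16],"translation":[0.036,-0.0025,-0.001],"gripper":1},{"rotation":[0,0,-0.16],"translation":[0.036,0.003,-0.001],"gripper":1}]}}

```text
time_s: 2.82
position: [354.8, -422.6, 236.5]
tool_rot: [3.141, 0.0, 1.22]
contact_force: [0.7, -0.3, -0.4]
finger_gap: 85.2
```

>>> {"op": "play_rows", "data": {"targets": [{"rotation":[0,0,-0.16],"translation":[0.035,0.009,-0.001],"gripper":1},{"rotation":[0,0,-0.16],"translation":[0.033,0.014,-0.001],"gripper":1},{"rotation":[0,0,-0.16],"translation":[0.03,0.019,-0.001],"gripper":1},{"rotation":[0,0,-0.16],"translation":[0.027,0.024,-0.001],"gripper":1},{"rotation":[0,0,-0.16],"translation":[0.023,0.028,-0.001],"gripper":1}]}}

```text
time_s: 3.45
position: [456.6, -274.4, 241.5]
tool_rot: [3.141, 0.001, 2.02]
contact_force: [0.9, -0.0, 0.0]
finger_gap: 84.9
```

>>> {"op": "play_rows", "data": {"targets": [{"rotation":[0,0,-0.16],"translation":[0.018,0.031,-0.001],"gripper":1},{"rotation":[0,0,-0.16],"translation":[0.013,0.034,-0.001],"gripper":1},{"rotation":[0,0,-0.16],"translation":[0.007,0.035,-0.001],"gripper":1},{"rotation":[0,0,-0.16],"translation":[0.002,0.036,-0.001],"gripper":1},{"rotation":[0,0,-0.16],"translation":[-0.004,0.036,-0.001],"gripper":1}]}}

```text
time_s: 4.08
position: [558.3, -125.7, 246.5]
tool_rot: [-3.141, 0.0, 2.82]
contact_force: [0.4, -0.8, 0.7]
finger_gap: 85.3
```

>>> {"op": "play_rows", "data": {"targets": [{"rotation":[0,0,-0.16],"translation":[-0.01,0.035,-0.001],"gripper":1},{"rotation":[0,0,0],"translation":[0,0,0],"gripper":1}]}}

```text
time_s: 4.32
position: [579.6, -93.2, 247.4]
tool_rot: [3.139, 0.001, 2.981]
contact_force: [-0.3, -0.4, -0.4]
finger_gap: 85.1
```

Run:
```python
from h import *
np.set_printoptions(precision=2,suppress=True)
d=snap('wrist','w1');cam='wrist'
s=ctrl.state();print(s['time_s'],s['position'],s['tool_rot'],s['qpos'],-np.array(d['R']).T@d['t'])
for l,z in [('magazine_seat',26),('magazine_key',26),('lock_grip',56.5),('lock_hook',37)]:
    for m in models.mark_of(cam,l)[:2]:
        u,v=m['centre'];print(l,round(m['score'],2),np.array([u,v]),world(d,u,v,cam,z))
np.save('w1.npy',d,allow_pickle=True)
```

```text
4.375 [578.8  -95.36 247.15] [ 3.14 -0.    2.98] [ 0.6   0.42 -0.7   1.64  0.29  1.19  1.24] [498.39 -79.81 390.51]
magazine_seat 0.61 [246.3 183.4] [ 609.62 -106.49   26.  ]
magazine_key 0.64 [308.6 185.9] [625.84 -26.99  26.  ]
lock_grip 0.66 [243.2 123.8] [530.64 -96.11  56.5 ]
lock_hook 0.76 [279.8 144.4] [564.07 -57.68  37.  ]
```

View pics/w1.png

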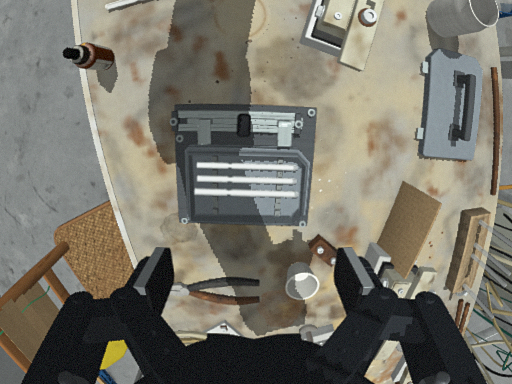

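```bash
cat >> h.py <<'E'
def cloud(d,cam):
    v,u=np.mgrid[0:384,0:512].astype(float); z=d['range_z']
    a=(u-d['cx'])/d['fx'];b=(v-d['cy'])/d['fy']
    if cam=='wrist':
        r=np.hypot(a,b);s=np.sinc(r/np.pi);c=np.stack([a*s,b*s,np.cos(r)],-1);c=c/np.where(abs(c[...,2:])<.05,np.nan,c[...,2:])
    else: c=np.stack([a,b,np.ones_like(a)],-1)
    P=(c*z[...,None]-d['t'])@np.array(d['R']); P[z<=0]=np.nan
    return P
E
python3 - <<'E'
from h import *
np.set_printoptions(precision=2,suppress=True)
d=np.load('w1.npy',allow_pickle=True).item()
P=cloud(d,'wrist').reshape(-1,3);P=P[np.isfinite(P).all(1)]
def box(Q,n):
    r=cv2.minAreaRect(Q[:,:2].astype(np.float32));print(n,len(Q),r,'z',np.percentile(Q[:,2],[5,50,95]))
m=(abs(P[:,0]-610)<90)&(abs(P[:,1]+106)<110)
Q=P[m]; print(np.histogram(Q[:,2],bins=np.arange(-4,90,4)))
y=np.array([.2,.98]);x=np.array([.98,-.2])
L=np.c_[(Q[:,:2]-[610,-106])@x,(Q[:,:2]-[610,-106])@y]
box(Q[(abs(L[:,0])<60)&(Q[:,2]>18)],'tray')
box(Q[(abs(L[:,0])<60)&(Q[:,2]>31)],'rim')
box(Q[(L[:,0]<-60)&(Q[:,2]>62)],'grip')
box(Q[(Q[:,2]>3)],'base')
B=(abs(P[:,0]-540)<110)&(abs(P[:,1]-213)<80)&(P[:,2]<70)
C=P[B]
box(C[(C[:,2]>12)&(C[:,2]<22)],'cover');box(C[(C[:,2]>45)&(C[:,2]<60)],'handle')
E
```

```text
(array([1545, 2685, 2968,  905, 3288, 1353, 1491, 2527,  341,  341,  912,
        624,   21,    2,    1,    3,   14,    2,   99,  163,    0,    0,
          0]), array([-4,  0,  4,  8, 12, 16, 20, 24, 28, 32, 36, 40, 44, 48, 52, 56, 60,
       64, 68, 72, 76, 80, 84, 88]))
tray 36273 ((608.923095703125, -105.24075317382812), (162.5857391357422, 117.51696014404297), 78.48168182373047) z [ 24.72 324.96 347.42]
rim 32272 ((606.8233642578125, -102.70378112792969), (158.45252990722656, 112.38887786865234), 78.48168182373047) z [265.26 327.8  347.75]
grip 278 ((531.1854858398438, -95.44384765625), (13.959269523620605, 23.147693634033203), 80.3760986328125) z [64.32 72.22 73.58]
base 45889 ((600.4866943359375, -107.17118835449219), (204.152587890625, 169.9236297607422), 85.40599060058594) z [  7.05 315.13 346.59]
cover 4723 ((528.5573120117188, 215.34219360351562), (105.12759399414062, 186.29037475585938), 79.61875915527344) z [15.76 17.44 19.25]
handle 656 ((508.5094299316406, 211.99209594726562), (157.6635284423828, 29.517719268798828), 1.4444165229797363) z [45.82 52.45 54.84]
```

Run:
```python
from h import *
np.set_printoptions(precision=2,suppress=True)
d=np.load('w1.npy',allow_pickle=True).item()
P=cloud(d,'wrist').reshape(-1,3);P=P[np.isfinite(P).all(1)&(P[:,2]<85)]
from scipy.optimize import minimize
def keep(Q,r=4,k=8):
    from scipy.spatial import cKDTree
    t=cKDTree(Q[:,:2]);return Q[[len(a)>=k for a in t.query_ball_point(Q[:,:2],r)]]
def box(Q,n):
    Q=keep(Q);r=cv2.minAreaRect(Q[:,:2].astype(np.float32));print(n,len(Q),np.round(r[0],1),np.round(r[1],1),round(r[2],2),'z',np.percentile(Q[:,2],[5,50,95]))
m=(abs(P[:,0]-610)<90)&(abs(P[:,1]+106)<110)
Q=P[m]
for yaw in (-.2,-.17):
  x=np.array([np.cos(yaw),np.sin(yaw)]);y=np.array([-x[1],x[0]])
  L=np.c_[(Q[:,:2]-[609,-106])@x,(Q[:,:2]-[609,-106])@y]
  T=abs(L[:,0])<58
  box(Q[T&(Q[:,2]>21)],'tray');box(Q[T&(Q[:,2]>33)],'rim')
# edges of the rim: fit lines on +x rim top outer edge
box(Q[(Q[:,2]>64)],'grip')
box(Q[(Q[:,2]>3)&(L[:,1]<100)],'base')
B=(abs(P[:,0]-540)<90)&(abs(P[:,1]-213)<70)
C=P[B&(P[:,0]>450)]
box(C[(C[:,2]>12)&(C[:,2]<22)],'cover');box(C[(C[:,2]>48)&(C[:,2]<60)&(C[:,0]>470)],'handle')
```

```text
tray 5138 [ 606.7 -106. ] [160.1 111.4] 78.5 z [22.35 26.05 39.07]
rim 1306 [ 606.6 -106.5] [150.9 111.4] 78.5 z [33.84 37.76 42.52]
tray 5132 [ 606.8 -106.1] [160.7 111.7] 80.1 z [22.35 26.04 39.05]
rim 1300 [ 606.5 -106. ] [150.8 112.2] 79.43 z [33.84 37.75 42.53]
grip 264 [531.2 -95.4] [14.  23.1] 80.38 z [70.41 72.28 73.63]
base 14941 [ 592.3 -108. ] [186.3 167.3] 79.14 z [ 5.97 17.49 41.98]
cover 4632 [540.9 212.9] [104.7 160.5] 79.62 z [15.8  17.44 19.17]
handle 489 [540.6 212.3] [12.9 93.5] 78.57 z [48.72 52.84 54.42]
```

Run:
```python
from h import *
plan(531.2,-95.4,110,2.96,.5)
plan(531.2,-95.4,48,2.96,.5,pos=(531.2,-95.4,110),y0=2.96,dmax=25)
```

```text
t 4.575 tilt [-3.14076140e+00 -2.30201268e-04] yaw 2.972200179735302
[{"rotation": [0, 0, 0.004], "translation": [0.0155, -0.0018, 0.0457], "gripper": 0.5}, {"rotation": [0, 0, 0.004], "translation": [0.0155, -0.0019, 0.0457], "gripper": 0.5}, {"rotation": [0, 0, 0.004], "translation": [0.0155, -0.0019, 0.0457], "gripper": 0.5}]
t 4.575 tilt [-3.14076140e+00 -2.30201268e-04] yaw 2.972200179735302
[{"rotation": [0, 0, -0.0], "translation": [0.0, 0.0, 0.0207], "gripper": 0.5}, {"rotation": [0, 0, -0.0], "translation": [0.0, 0.0, 0.0207], "gripper": 0.5}, {"rotation": [0, 0, -0.0], "translation": [0.0, 0.0, 0.0207], "gripper": 0.5}]
```

>>> {"op": "play_rows", "data": {"targets": [{"rotation":[0,0,0.004],"translation":[0.0155,-0.002,0.0457],"gripper":0.5},{"rotation":[0,0,0.004],"translation":[0.0155,-0.002,0.0457],"gripper":0.5},{"rotation":[0,0,0.004],"translation":[0.0155,-0.002,0.0457],"gripper":0.5},{"rotation":[0,0,0],"translation":[0,0,0],"gripper":0.5},{"rotation":[0,0,0],"translation":[0,0,0],"gripper":0.5}]}}

```text
time_s: 5.2
position: [533.2, -95.1, 112.0]
tool_rot: [3.141, 0.003, 2.962]
contact_force: [0.6, 0.7, 0.3]
finger_gap: 42.7
```

Run:
```python
from h import *
d=snap('wrist','w2');s=ctrl.state();print(s['position'],s['tool_rot'],s['finger_gap'])
P=cloud(d,'wrist');Q=P.reshape(-1,3);Q=Q[np.isfinite(Q).all(1)];Q=Q[(abs(Q[:,0]-531)<30)&(abs(Q[:,1]+95)<22)&(Q[:,2]>64)&(Q[:,2]<80)]
print(len(Q),cv2.minAreaRect(Q[:,:2].astype(np.float32)))
plan(531.2,-95.4,48,2.96,.5,dmax=25)
```

```text
[533.71199101 -94.92936509 112.34992108] [3.14144298 0.00366907 2.96205998] 42.77634259372164
713 ((530.4861450195312, -95.310546875), (14.467411041259766, 23.30133056640625), 78.9691390991211)
t 5.25 tilt [3.14144298 0.00366907] yaw 2.9620599762529527
[{"rotation": [0, 0, 0.001], "translation": [0.0008, -0.0003, 0.0214], "gripper": 0.5}, {"rotation": [0, 0, 0.001], "translation": [0.0008, -0.0003, 0.0214], "gripper": 0.5}, {"rotation": [0, 0, 0.001], "translation": [0.0008, -0.0003, 0.0214], "gripper": 0.5}]
```

View pics/w2.png

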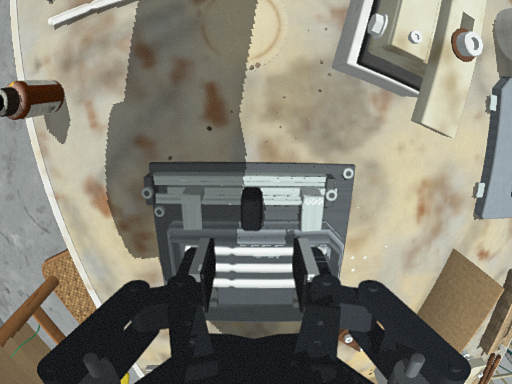

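>>> {"op": "play_rows", "data": {"targets": [{"rotation":[0,0,0.001],"translation":[0.001,-0.0003,0.021],"gripper":0.5},{"rotation":[0,0,0.001],"translation":[0.001,-0.0003,0.021],"gripper":0.5},{"rotation":[0,0,0.001],"translation":[0.001,-0.0003,0.021],"gripper":0.5},{"rotation":[0,0,0],"translation":[0,0,0],"gripper":0.1},{"rotation":[0,0,0],"translation":[0,0,0],"gripper":0.1}], "grip_force": 40}}

```text
time_s: 5.88
position: [529.9, -95.1, 48.8]
tool_rot: [-3.142, 0.002, 2.959]
contact_force: [0.1, -1.0, -2.3]
finger_gap: 12.9
```

>>> {"op": "play_rows", "data": {"targets": [{"rotation":[0,0,0],"translation":[0,0,0],"gripper":0.05},{"rotation":[0,0,0],"translation":[0,0,0],"gripper":0.05}]}}

```text
time_s: 6.12
position: [529.8, -95.1, 48.7]
tool_rot: [-3.142, 0.003, 2.959]
contact_force: [-1.4, 0.1, 7.2]
finger_gap: 13.2
```

>>> {"op": "play_rows", "data": {"targets": [{"rotation":[0,0,0],"translation":[0,-0.008,0],"gripper":0.05},{"rotation":[0,0,0],"translation":[0,-0.008,0],"gripper":0.05},{"rotation":[0,0,0],"translation":[0,-0.006,0],"gripper":0.05},{"rotation":[0,0,0],"translation":[0,0,0],"gripper":0.05}]}}

```text
time_s: 6.62
position: [525.7, -116.8, 48.7]
tool_rot: [3.141, 0.003, 2.959]
contact_force: [-1.8, 0.4, 8.4]
finger_gap: 13.5
```

>>> {"op": "play_rows", "data": {"targets": [{"rotation":[0,0,0],"translation":[0,-0.003,0],"gripper":0.05},{"rotation":[0,0,0],"translation":[0,0,0],"gripper":0.05}]}}

```text
time_s: 6.88
position: [525.2, -119.1, 48.7]
tool_rot: [3.141, 0.003, 2.96]
contact_force: [-1.5, 3.4, 9.3]
finger_gap: 13.5
```

>>> {"op": "play_rows", "data": {"targets": [{"rotation":[0,0,0],"translation":[0,-0.003,0],"gripper":0.05},{"rotation":[0,0,0],"translation":[0,0,0],"gripper":0.05}]}}

```text
time_s: 7.12
position: [524.7, -122.0, 48.7]
tool_rot: [3.141, 0.003, 2.96]
contact_force: [-0.4, 3.1, 9.0]
finger_gap: 13.3
```

>>> {"op": "play_rows", "data": {"targets": [{"rotation":[0,0,0],"translation":[0,-0.003,0],"gripper":0.05},{"rotation":[0,0,0],"translation":[0,0,0],"gripper":0.05}]}}

```text
time_s: 7.38
position: [524.5, -123.0, 48.7]
tool_rot: [3.139, 0.003, 2.961]
contact_force: [-0.3, 7.2, 8.4]
finger_gap: 13.2
```

>>> {"op": "play_rows", "data": {"targets": [{"rotation":[0,0,0],"translation":[0,-0.002,0],"gripper":0.05},{"rotation":[0,0,0],"translation":[0,0,0],"gripper":0.05}]}}

```text
time_s: 7.62
position: [524.5, -123.1, 48.7]
tool_rot: [3.137, 0.003, 2.962]
contact_force: [1.5, 12.2, 7.6]
finger_gap: 13.6
```

>>> {"op": "play_rows", "data": {"targets": [{"rotation":[0,0,0],"translation":[0,0,0],"gripper":0.5},{"rotation":[0,0,0],"translation":[0,0,0],"gripper":0.5},{"rotation":[0,0,0],"translation":[0,0.002,-0.03],"gripper":0.5},{"rotation":[0,0,0],"translation":[-0.02,0.0,-0.05],"gripper":1},{"rotation":[0,0,0],"translation":[-0.03,0.01,-0.05],"gripper":1}]}}

```text
time_s: 8.25
position: [573.2, -126.4, 178.4]
tool_rot: [-3.14, -0.001, 2.958]
contact_force: [1.2, -0.0, 0.4]
finger_gap: 77.2
```

>>> {"op": "play_rows", "data": {"targets": [{"rotation":[0,0,0],"translation":[-0.03,0.01,-0.03],"gripper":1},{"rotation":[0,0,0],"translation":[0,0,0],"gripper":1},{"rotation":[0,0,0],"translation":[0,0,0],"gripper":1},{"rotation":[0,0,0],"translation":[0,0,0],"gripper":1}]}}

```text
time_s: 8.75
position: [603.7, -120.8, 205.8]
tool_rot: [-3.141, -0.003, 2.959]
contact_force: [-0.5, 0.4, -0.2]
finger_gap: 85.1
```

```bash
cat > fit.py <<'E'
from h import *
from scipy.spatial import cKDTree
from scipy.optimize import minimize
np.set_printoptions(precision=2,suppress=True)
def keep(Q,r=4,k=8):
    t=cKDTree(Q[:,:2]);return Q[[len(a)>=k for a in t.query_ball_point(Q[:,:2],r)]]
def inmag(Q,c,yaw):
    x=np.array([np.cos(yaw),np.sin(yaw)]);y=np.array([-x[1],x[0]]);D=Q[:,:2]-c
    return np.c_[D@x,D@y]
E
python3 - <<'E'
from fit import *
d=snap('wrist','w3');np.save('w3.npy',d,allow_pickle=True)
s=ctrl.state();print(s['time_s'],s['position'],s['tool_rot'],s['contact_force'])
for l,z in [('magazine_seat',26),('magazine_key',26),('lock_grip',56.5),('lock_hook',37)]:
    for m in models.mark_of('wrist',l)[:2]:
        u,v=m['centre'];print(l,round(m['score'],2),np.array([u,v]),world(d,u,v,'wrist',z))
E
```

```text
8.8 [ 603.9  -120.77  206.  ] [-3.14 -0.    2.96] [-0.54  0.49  0.05]
magazine_seat 0.61 [268.2 176. ] [ 615.99 -105.85   26.  ]
magazine_key 0.57 [338.3 176.2] [630.49 -25.39  26.  ]
lock_grip 0.58 [236.7 103.2] [ 528.96 -123.32   56.5 ]
lock_hook 0.97 [281.7 127.2] [562.65 -82.79  37.  ]
```

View pics/w3.png

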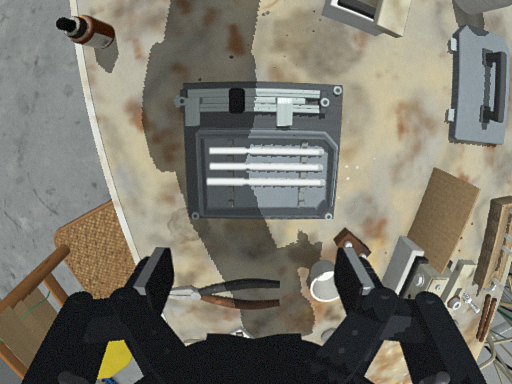

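```bash
cat >> fit.py <<'E'
def fitmag(P,c0=(612,-106),yaw0=-.185):
    """fit tray shoulder outline (104x160) and rim (94.5x150.5) by edge percentiles"""
    c=np.array(c0,float);yaw=yaw0
    for it in range(6):
        L=inmag(P,c,yaw);z=P[:,2]
        out={}
        res=[]
        for nm,lo,hi,hx,hy in [('rim',33.5,40,47.25-.7,75.25-.7),('sh',23,29,52,80)]:
            k=(z>lo)&(z<hi)
            # +x edge: bins of y, max x
            def edge(coord,other,sgn,orange,lim):
                a=[]
                for b in np.arange(orange[0],orange[1],6):
                    kk=k&(L[:,other]>b)&(L[:,other]<b+6)&(abs(sgn*L[:,coord]-lim)<7)
                    if kk.sum()>3: a.append((b+3,np.percentile(sgn*L[kk,coord],95)*sgn))
                return np.array(a)
            ex=edge(0,1,1,(-70,55),hx); eyp=edge(1,0,1,(-30,30),hy); eyn=edge(1,0,-1,(-30,44),hy); exn=edge(0,1,-1,(-66,60),hx)
            out[nm]=(ex,eyp,eyn,exn)
        r={n:[np.median(e[:,1]) if len(e)>2 else np.nan for e in out[n]]+[np.polyfit(e[:,0],e[:,1],1)[0] if len(e)>4 else np.nan for e in out[n]] for n in out}
        if it==5: print('edges +x,+y,-y,-x, slopes',r)
        sl=np.nanmean([-r[n][4] for n in r]); dx=np.nanmean([(r[n][0]+r[n][3])/2 for n in r]); dy=np.nanmean([(r[n][1]+r[n][2])/2 for n in r])
        x=np.array([np.cos(yaw),np.sin(yaw)]);y=np.array([-x[1],x[0]])
        c=c+dx*x+dy*y; yaw=yaw+sl
    return c,yaw
def pts(d,cam):
    P=cloud(d,cam).reshape(-1,3);return P[np.isfinite(P).all(1)&(P[:,2]<85)&(P[:,2]>-10)]
E
python3 - <<'E'
from fit import *
for f in ['w1','w3']:
    d=np.load(f+'.npy',allow_pickle=True).item();P=pts(d,'wrist')
    print(f,fitmag(P))
    G=P[(P[:,2]>64)&(abs(P[:,0]-530)<25)&(abs(P[:,1]+110)<35)];print('grip',cv2.minAreaRect(G[:,:2].astype(np.float32)))
    C=P[(abs(P[:,0]-540)<88)&(abs(P[:,1]-213)<70)&(P[:,0]>450)]
    for n,a,b in (('cover',12,22),('handle',48,60)):
        r=cv2.minAreaRect(keep(C[(C[:,2]>a)&(C[:,2]<b)&((C[:,0]>470)|(b==22))])[:,:2].astype(np.float32));print(n,r)
E
```

```text
edges +x,+y,-y,-x, slopes {'rim': [np.float64(48.12768910825864), np.float64(74.38137122748728), np.float64(-74.33776281453144), np.float64(-44.955105408727086), np.float64(0.001762274739762839), np.float64(0.0021757832220092497), np.float64(0.00532823832369885), np.float64(-0.002714969074407645)], 'sh': [np.float64(46.64603663904501), np.float64(79.28022106589233), np.float64(-79.32382947884828), np.float64(-49.81862033857652), np.float64(-0.001762274739762767), np.float64(-0.0010009873034168035), np.float64(0.009136599391280127), np.float64(-0.007668999672507584)]}
w1 (array([ 612.1 , -107.07]), np.float64(-0.1967650899444841))
grip ((531.1781616210938, -95.44261169433594), (13.959269523620605, 23.16252899169922), 80.3760986328125)
cover ((540.8800659179688, 212.8674774169922), (104.70024871826172, 160.54888916015625), 79.61875915527344)
handle ((540.6361083984375, 212.30487060546875), (12.94629955291748, 93.49825286865234), 78.57252502441406)
edges +x,+y,-y,-x, slopes {'rim': [np.float64(48.72404783983134), np.float64(74.94866234339503), np.float64(-74.85113234692105), np.float64(-46.22463502734412), np.float64(0.05225708999737137), np.float64(-0.04311371686614464), np.float64(-0.03455290281790883), np.float64(0.049843362896244095)], 'sh': [np.float64(47.978857539192134), np.float64(79.61776845628349), np.float64(-79.71529700246458), np.float64(-50.47145556601591), np.float64(-0.05226194385738168), np.float64(-0.03786770741730058), np.float64(-0.04711597743231196), np.float64(0.052636744371100455)]}
w3 (array([ 612.89, -106.76]), np.float64(-0.1392315041653994))
grip ((526.1008911132812, -122.65084075927734), (13.165377616882324, 23.592073440551758), 78.89627075195312)
cover ((540.6732177734375, 212.58843994140625), (104.87175750732422, 159.32281494140625), 79.48554992675781)
handle ((541.0377197265625, 212.31954956054688), (13.09647274017334, 93.6441650390625), 78.28041076660156)
```

Run:
```python
from fit import *
for f in ['w1','w3']:
    d=np.load(f+'.npy',allow_pickle=True).item();P=pts(d,'wrist')
    for c in [(613,-107)]:
        L=inmag(P,np.array(c),-.187);z=P[:,2]
        k=(z>35.5)&(z<40)&(abs(L[:,0])<51)&(abs(L[:,1])<78)
        # rim top walls: histogram of x and y
        for nm,kk,i in (('+x',k&(L[:,0]>38)&(abs(L[:,1])<55),0),('-x',k&(L[:,0]<-38)&(abs(L[:,1])<55),0),('+y',k&(L[:,1]>66)&(abs(L[:,0])<28),1),('-y',k&(L[:,1]<-66)&(abs(L[:,0])<28),1)):
            a=L[kk];print(f,nm,len(a),np.percentile(a[:,i],[3,50,97]),'slope',np.polyfit(a[:,1-i],a[:,i],1)[0])
plan(540.8,212.5,200,2.956,.8)
```

```text
w1 +x 200 [44.04 45.7  48.91] slope 0.010764840109707387
w1 -x 311 [-45.83 -44.07 -42.08] slope 0.005082050287728876
w1 +y 89 [71.04 72.52 74.37] slope 0.010817801337669816
w1 -y 119 [-74.96 -72.69 -71.29] slope 0.006581033841931547
w3 +x 283 [44.57 45.71 48.64] slope 0.0027340881669361957
w3 -x 358 [-46.16 -44.1  -41.94] slope 0.008230398542230294
w3 +y 152 [71.1  72.44 74.97] slope -0.009787400219274425
w3 -y 137 [-74.45 -72.54 -70.91] slope -0.006091706145341392
t 9.0 tilt [-3.14 -0.  ] yaw 2.959622833282288
[{"rotation": [0, 0, 0.001], "translation": [0.0176, 0.0451, 0.001], "gripper": 0.8}, {"rotation": [0, 0, 0.001], "translation": [0.0176, 0.0451, 0.001], "gripper": 0.8}, {"rotation": [0, 0, 0.001], "translation": [0.0176, 0.0451, 0.001], "gripper": 0.8}, {"rotation": [0, 0, 0.001], "translation": [0.0177, 0.0451, 0.001], "gripper": 0.8}, {"rotation": [0, 0, 0.001], "translation": [0.0177, 0.0451, 0.001], "gripper": 0.8}]
[{"rotation": [0, 0, 0.001], "translation": [0.0177, 0.0451, 0.001], "gripper": 0.8}, {"rotation": [0, 0, 0.001], "translation": [0.0177, 0.0451, 0.001], "gripper": 0.8}]
```

>>> {"op": "play_rows", "data": {"targets": [{"rotation":[0,0,0.001],"translation":[0.0176,0.045,0.001],"gripper":0.8},{"rotation":[0,0,0.001],"translation":[0.0176,0.045,0.001],"gripper":0.8},{"rotation":[0,0,0.001],"translation":[0.0176,0.045,0.001],"gripper":0.8},{"rotation":[0,0,0.001],"translation":[0.0177,0.045,0.001],"gripper":0.8},{"rotation":[0,0,0.001],"translation":[0.0177,0.045,0.001],"gripper":0.8}]}}

```text
time_s: 9.62
position: [559.2, 118.4, 202.2]
tool_rot: [-3.141, 0.0, 2.955]
contact_force: [-0.3, 0.5, -0.5]
finger_gap: 68.1
```

>>> {"op": "play_rows", "data": {"targets": [{"rotation":[0,0,0],"translation":[0.0177,0.045,0.001],"gripper":0.8},{"rotation":[0,0,0],"translation":[0.0177,0.045,0.001],"gripper":0.8},{"rotation":[0,0,0],"translation":[0,0,0.03],"gripper":0.8},{"rotation":[0,0,0],"translation":[0,0,0],"gripper":0.8},{"rotation":[0,0,0],"translation":[0,0,0],"gripper":0.8}]}}

```text
time_s: 10.25
position: [542.0, 211.5, 170.7]
tool_rot: [-3.141, 0.0, 2.954]
contact_force: [-0.3, 0.2, 0.3]
finger_gap: 68.5
```

Run:
```python
from fit import *
d=snap('wrist','w4');np.save('w4.npy',d,allow_pickle=True);P=pts(d,'wrist')
s=ctrl.state();print(s['time_s'],s['position'],s['tool_rot'])
C=P[(abs(P[:,0]-540)<88)&(abs(P[:,1]-213)<70)&(P[:,0]>450)]
for n,a,b in (('cover',12,22),('handle',48,60)):
    r=cv2.minAreaRect(keep(C[(C[:,2]>a)&(C[:,2]<b)&((C[:,0]>470)|(b==22))])[:,:2].astype(np.float32));print(n,r)
```

```text
10.3 [542.27 211.5  171.1 ] [3.14 0.   2.95]
cover ((540.804931640625, 214.03009033203125), (105.18419647216797, 160.0291748046875), 79.46172332763672)
handle ((541.2174072265625, 213.9670867919922), (11.957758903503418, 93.43123626708984), 79.07381439208984)
```

View pics/w4.png

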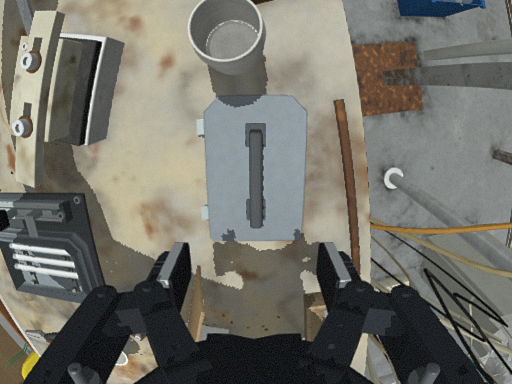

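Run:
```python
from fit import *
plan(541,213.9,29,2.956,.6,n=5)
```

```text
t 10.3 tilt [3.14 0.  ] yaw 2.953349978981708
[{"rotation": [0, 0, -0.001], "translation": [0.0003, 0.0004, 0.0284], "gripper": 0.6}, {"rotation": [0, 0, -0.001], "translation": [0.0003, 0.0004, 0.0284], "gripper": 0.6}, {"rotation": [0, 0, -0.001], "translation": [0.0003, 0.0004, 0.0284], "gripper": 0.6}, {"rotation": [0, 0, -0.001], "translation": [0.0003, 0.0004, 0.0284], "gripper": 0.6}, {"rotation": [0, 0, -0.001], "translation": [0.0003, 0.0004, 0.0284], "gripper": 0.6}]
```

>>> {"op": "play_rows", "data": {"targets": [{"rotation":[0,0,-0.001],"translation":[0.0003,0.0004,0.035],"gripper":0.6},{"rotation":[0,0,-0.001],"translation":[0.0003,0.0004,0.035],"gripper":0.6},{"rotation":[0,0,-0.001],"translation":[0.0003,0.0004,0.032],"gripper":0.6},{"rotation":[0,0,0],"translation":[0.0003,0.0006,0.025],"gripper":0.6},{"rotation":[0,0,0],"translation":[0.0003,0.0006,0.015],"gripper":0.6}]}}

```text
time_s: 10.92
position: [541.0, 214.0, 27.8]
tool_rot: [-3.141, 0.0, 2.956]
contact_force: [1.1, 0.3, 0.1]
finger_gap: 51.2
```

>>> {"op": "play_rows", "data": {"targets": [{"rotation":[0,0,0],"translation":[0,0,0],"gripper":0.3},{"rotation":[0,0,0],"translation":[0,0,0],"gripper":0.1},{"rotation":[0,0,0],"translation":[0,0,0],"gripper":0.05},{"rotation":[0,0,0],"translation":[0,0,0],"gripper":0.05}], "grip_force": 70}}

```text
time_s: 11.42
position: [541.4, 214.9, 29.6]
tool_rot: [3.141, 0.002, 2.958]
contact_force: [-0.8, -1.6, 6.7]
finger_gap: 10.6
```

>>> {"op": "play_rows", "data": {"targets": [{"rotation":[0,0,0],"translation":[0,0,-0.01],"gripper":0.05},{"rotation":[0,0,0],"translation":[0,0,-0.03],"gripper":0.05},{"rotation":[0,0,0],"translation":[0,0,-0.04],"gripper":0.05},{"rotation":[0,0,0],"translation":[0,0,-0.045],"gripper":0.05},{"rotation":[0,0,0],"translation":[0,0,-0.045],"gripper":0.05}]}}

```text
time_s: 12.05
position: [539.9, 214.6, 199.8]
tool_rot: [-3.141, -0.001, 2.958]
contact_force: [1.4, -0.3, -4.9]
finger_gap: 11.0
```

Run:
```python
from fit import *
s=ctrl.state();print(s['position'],s['tool_rot'],s['contact_force'],s['finger_gap'])
plan(613.8,-107.2,200,1.381,.05,n=12)
```

```text
[539.89 214.58 199.76] [-3.14 -0.    2.96] [ 1.37 -0.33 -4.88] 11.046070744669446
t 12.05 tilt [-3.14 -0.  ] yaw 2.9581851041259655
[{"rotation": [0, 0, 0.131], "translation": [-0.0109, -0.0252, -0.0], "gripper": 0.05}, {"rotation": [0, 0, 0.131], "translation": [-0.0142, -0.0236, -0.0], "gripper": 0.05}, {"rotation": [0, 0, 0.131], "translation": [-0.0171, -0.0215, -0.0], "gripper": 0.05}, {"rotation": [0, 0, 0.131], "translation": [-0.0198, -0.0191, -0.0], "gripper": 0.05}, {"rotation": [0, 0, 0.131], "translation": [-0.0221, -0.0163, -0.0], "gripper": 0.05}]
[{"rotation": [0, 0, 0.131], "translation": [-0.0241, -0.0133, -0.0], "gripper": 0.05}, {"rotation": [0, 0, 0.131], "translation": [-0.0256, -0.01, -0.0], "gripper": 0.05}, {"rotation": [0, 0, 0.131], "translation": [-0.0267, -0.0066, -0.0], "gripper": 0.05}, {"rotation": [0, 0, 0.131], "translation": [-0.0273, -0.003, -0.0], "gripper": 0.05}, {"rotation": [0, 0, 0.131], "translation": [-0.0275, 0.0006, -0.0], "gripper": 0.05}]
[{"rotation": [0, 0, 0.131], "translation": [-0.0272, 0.0042, -0.0], "gripper": 0.05}, {"rotation": [0, 0, 0.131], "translation": [-0.0264, 0.0077, -0.0], "gripper": 0.05}]
```

>>> {"op": "play_rows", "data": {"targets": [{"rotation":[0,0,0.131],"translation":[-0.011,-0.025,0],"gripper":0.05},{"rotation":[0,0,0.131],"translation":[-0.014,-0.0235,0],"gripper":0.05},{"rotation":[0,0,0.131],"translation":[-0.017,-0.0215,0],"gripper":0.05},{"rotation":[0,0,0.131],"translation":[-0.02,-0.019,0],"gripper":0.05},{"rotation":[0,0,0.131],"translation":[-0.022,-0.0165,0],"gripper":0.05}]}}

```text
time_s: 12.68
position: [570.9, 80.3, 198.4]
tool_rot: [-3.141, -0.0, 2.299]
contact_force: [0.7, 0.7, -4.2]
finger_gap: 10.7
```

>>> {"op": "play_rows", "data": {"targets": [{"rotation":[0,0,0.131],"translation":[-0.024,-0.0135,0],"gripper":0.05},{"rotation":[0,0,0.131],"translation":[-0.0256,-0.01,0],"gripper":0.05},{"rotation":[0,0,0.131],"translation":[-0.0267,-0.0066,0],"gripper":0.05},{"rotation":[0,0,0.131],"translation":[-0.0273,-0.003,0],"gripper":0.05},{"rotation":[0,0,0.131],"translation":[-0.0275,0.0006,0],"gripper":0.05}]}}

```text
time_s: 13.3
position: [601.8, -53.5, 198.3]
tool_rot: [-3.141, -0.001, 1.644]
contact_force: [0.5, 0.2, -4.2]
finger_gap: 10.6
```

>>> {"op": "play_rows", "data": {"targets": [{"rotation":[0,0,0.131],"translation":[-0.0272,0.0042,0],"gripper":0.05},{"rotation":[0,0,0.131],"translation":[-0.0264,0.0077,0],"gripper":0.05},{"rotation":[0,0,0],"translation":[0,0,0.025],"gripper":0.05},{"rotation":[0,0,0],"translation":[0,0,0.025],"gripper":0.05},{"rotation":[0,0,0],"translation":[0,0,0],"gripper":0.05}]}}

```text
time_s: 13.92
position: [612.8, -106.1, 146.3]
tool_rot: [-3.137, -0.0, 1.386]
contact_force: [-0.3, -0.3, -3.6]
finger_gap: 10.9
```

>>> {"op": "play_rows", "data": {"targets": [{"rotation":[0,0,0],"translation":[0,0,0],"gripper":0.05},{"rotation":[0,0,0],"translation":[0,0,0],"gripper":0.05}]}}

```text
time_s: 14.18
position: [615.5, -106.4, 149.6]
tool_rot: [3.14, -0.0, 1.386]
contact_force: [-0.2, -0.2, -3.2]
finger_gap: 10.7
```

Run:
```python
from fit import *
s=ctrl.state();print(s['time_s'],s['position'],s['tool_rot'],s['contact_force'],s['finger_gap'],s['qpos'])
for c in ['wrist','side','scene']:
    d=snap(c,c+'5');np.save(c+'5.npy',d,allow_pickle=True)
a=cv2.imread('pics/side5.png');cv2.imwrite('pics/side5c.png',cv2.resize(a[100:240,180:370],None,fx=4,fy=4,interpolation=cv2.INTER_CUBIC))
```

```text
14.175 [ 615.49 -106.35  149.58] [ 3.14 -0.    1.39] [-0.17 -0.2  -3.23] 10.66294010218045 [ 0.32  0.51 -0.31  1.67  0.18  0.99 -0.24]
```

View pics/wrist5.png

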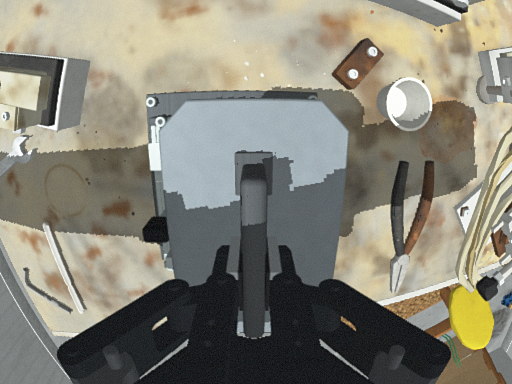

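View pics/side5c.png

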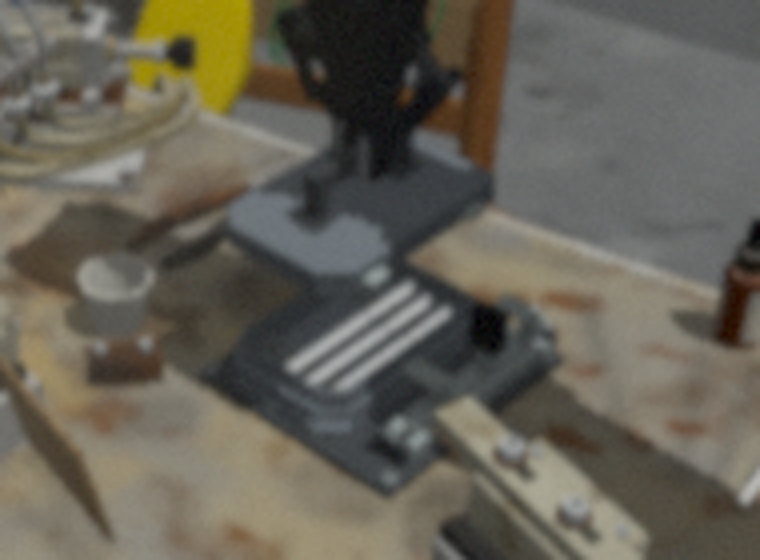

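Run:
```python
from fit import *
d=np.load('wrist5.npy',allow_pickle=True).item();P=cloud(d,'wrist').reshape(-1,3);P=P[np.isfinite(P).all(1)]
print('cam',-np.array(d['R']).T@d['t'])
T=np.array([615.5,-106.35]);yaw=-.186
L=inmag(P,T,yaw);z=P[:,2]
k=(abs(L[:,0])<75)&(L[:,1]>0)&(L[:,1]<100)
print(np.histogram(z[k],bins=np.arange(0,200,10)))
k&=(z>125)&(z<150)
a=L[k];zz=z[k]
A=np.c_[a,np.ones(len(a))];sel=(abs(a[:,0])>10)
co=np.linalg.lstsq(A[sel],zz[sel],rcond=None)[0];print('plane',co)
f=k&(abs(z-np.c_[L,np.ones(len(L))]@co)<3)
for nm,sg in(('+x',1),('-x',-1)):
    e=[]
    for b in np.arange(5,60,5):
        q=f&(L[:,1]>b)&(L[:,1]<b+5)
        e.append((b+2.5,sg*np.percentile(sg*L[q,0],99)))
    e=np.array(e);print(nm,np.median(e[:,1]),np.polyfit(e[:,0],e[:,1],1)[0],e[:,1])
e=[]
for b in np.arange(-34,34,5):
    q=f&(L[:,0]>b)&(L[:,0]<b+5);e.append((b+2.5,np.percentile(L[q,1],99)))
e=np.array(e);print('+y',np.median(e[:,1]),np.polyfit(e[:,0],e[:,1],1)[0],e[:,1])
G=f
```

```text
cam [631.54 -24.17 292.76]
(array([ 2324,    26,     0,     0,     0,     0,     0,     0,     0,
           0,     0,     0,   235, 22351,   761,   308,   606,  3151,
         633]), array([  0,  10,  20,  30,  40,  50,  60,  70,  80,  90, 100, 110, 120,
       130, 140, 150, 160, 170, 180, 190]))
plane [  0.01  -0.   137.57]
+x 51.48869870155312 -0.0034223666881716946 [51.57 51.31 51.53 51.43 51.56 51.61 51.47 51.49 51.57 51.06 51.37]
-x -49.54937868958247 -4.6014472005859586e-06 [-49.52 -49.55 -49.47 -49.58 -49.73 -49.63 -49.43 -49.82 -49.5  -49.58
 -49.44]
+y 80.51929303315899 0.003672456083662629 [80.36 80.23 80.51 80.42 80.35 80.79 80.77 80.79 80.75 80.41 80.53 80.59
 80.36 80.77]
```

Run:
```python
from fit import *
s=ctrl.state();print(s['time_s'],s['position'],s['tool_rot'])
plan(613.4,-107.4,75,1.382,.05,n=4)
```

```text
14.325 [ 615.09 -106.44  149.03] [ 3.14 -0.    1.39]
t 14.325 tilt [ 3.14 -0.  ] yaw 1.3858653796353657
[{"rotation": [0, 0, 0.001], "translation": [-0.0003, -0.0004, 0.0185], "gripper": 0.05}, {"rotation": [0, 0, 0.001], "translation": [-0.0003, -0.0004, 0.0185], "gripper": 0.05}, {"rotation": [0, 0, 0.001], "translation": [-0.0003, -0.0004, 0.0185], "gripper": 0.05}, {"rotation": [0, 0, 0.001], "translation": [-0.0003, -0.0004, 0.0185], "gripper": 0.05}]
```

>>> {"op": "play_rows", "data": {"targets": [{"rotation":[0,0,0.001],"translation":[-0.0003,-0.0004,0.0185],"gripper":0.05},{"rotation":[0,0,0.001],"translation":[-0.0003,-0.0004,0.0185],"gripper":0.05},{"rotation":[0,0,0.001],"translation":[-0.0003,-0.0004,0.0185],"gripper":0.05},{"rotation":[0,0,0.001],"translation":[-0.0003,-0.0004,0.0185],"gripper":0.05},{"rotation":[0,0,0],"translation":[0,0,0],"gripper":0.05}]}}

```text
time_s: 14.95
position: [611.4, -107.2, 71.8]
tool_rot: [-3.138, 0.0, 1.382]
contact_force: [0.5, 0.2, -3.5]
finger_gap: 10.4
```

>>> {"op": "play_rows", "data": {"targets": [{"rotation":[0,0,0],"translation":[0,0,0],"gripper":0.05},{"rotation":[0,0,0],"translation":[0,0,0],"gripper":0.05},{"rotation":[0,0,0],"translation":[0,0,0],"gripper":0.05}]}}

```text
time_s: 15.32
position: [613.4, -107.4, 74.9]
tool_rot: [3.14, 0.0, 1.382]
contact_force: [0.6, -0.1, -3.5]
finger_gap: 10.7
```

Run:
```python
from fit import *
s=ctrl.state();print(s['time_s'],s['position'],s['tool_rot'],s['contact_force'])
for c in ['wrist','side']:
    d=snap(c,c+'6');np.save(c+'6.npy',d,allow_pickle=True)
a=cv2.imread('pics/side6.png');cv2.imwrite('pics/side6c.png',cv2.resize(a[120:240,180:340],None,fx=4.5,fy=4.5,interpolation=cv2.INTER_CUBIC))
```

```text
15.325 [ 613.39 -107.39   74.93] [3.14 0.   1.38] [ 0.64 -0.14 -3.46]
```

View pics/wrist6.png

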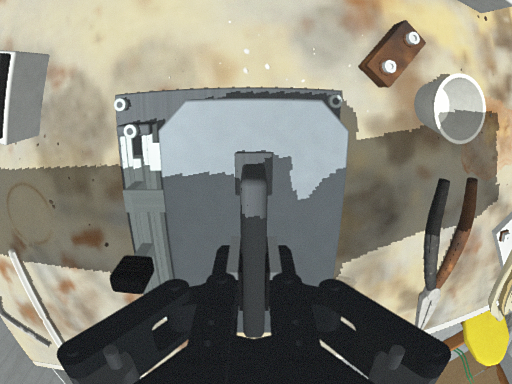

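View pics/side6c.png

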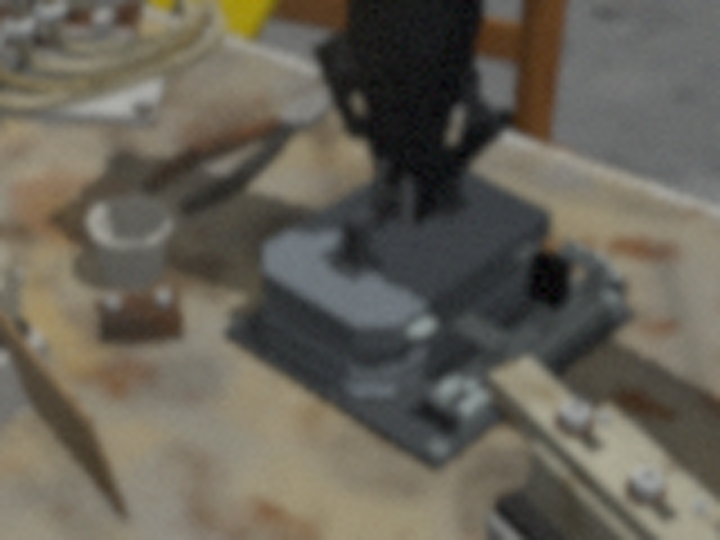

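Run:
```python
from fit import *
d=np.load('wrist6.npy',allow_pickle=True).item();P=cloud(d,'wrist').reshape(-1,3);P=P[np.isfinite(P).all(1)]
T=np.array([613.4,-107.4]);yaw=-.188
L=inmag(P,T,yaw);z=P[:,2]
f=(abs(L[:,0])<75)&(L[:,1]>0)&(L[:,1]<100)&(z>58)&(z<68)
print('cover z',np.median(z[f]))
print('x',[np.percentile(L[f&(L[:,1]>5)&(L[:,1]<60),0],p) for p in (.5,99.5)],'y',np.percentile(L[f&(abs(L[:,0])<33),1],99))
g=(L[:,0]<-60)&(L[:,0]>-110)&(abs(L[:,1]+32)<25)&(z>66)&(z<80)
print('grip',g.sum(),L[g].min(0),L[g].max(0),np.median(z[g]),cv2.minAreaRect(P[g][:,:2].astype(np.float32)))
# base plate far edge (+y) & +x side
b=(z>3)&(z<9)&(L[:,1]>60)&(L[:,1]<110)&(abs(L[:,0])<120)
print('base +y',np.percentile(L[b&(abs(L[:,0])<40),1],98))
dw=np.load('w3.npy',allow_pickle=True).item();Q=pts(dw,'wrist');M=inmag(Q,np.array([613.8,-107.2]),-.188)
b=(Q[:,2]>3)&(Q[:,2]<9)&(M[:,1]>60)&(M[:,1]<110)&(abs(M[:,0])<40);print('w3 base +y',np.percentile(M[b,1],98))
```

```text
cover z 62.94578912639279
x [np.float64(-50.20599190717137), np.float64(52.17761497242039)] y 80.88533523994128
grip 666 [-94.35 -37.51] [-70.38 -23.28] 71.90535779581 ((526.7952880859375, -121.92582702636719), (14.15098762512207, 23.954105377197266), 79.96153259277344)
base +y 88.35614252297869
w3 base +y 88.02188463875679
```

>>> {"op": "play_rows", "data": {"targets": [{"rotation":[0,0,0],"translation":[0.0003,0.0005,0.003],"gripper":0.05},{"rotation":[0,0,0],"translation":[0,0,0.003],"gripper":0.05},{"rotation":[0,0,0],"translation":[0,0,0.003],"gripper":0.05}]}}

```text
time_s: 15.8
position: [613.4, -107.1, 64.8]
tool_rot: [-3.141, 0.0, 1.382]
contact_force: [-0.8, -0.4, -4.3]
finger_gap: 10.6
```

>>> {"op": "play_rows", "data": {"targets": [{"rotation":[0,0,0],"translation":[0,0,0.002],"gripper":0.05},{"rotation":[0,0,0],"translation":[0,0,0.002],"gripper":0.05}]}}

```text
time_s: 16.05
position: [613.5, -107.2, 61.0]
tool_rot: [-3.141, 0.0, 1.382]
contact_force: [-0.3, 0.1, -4.2]
finger_gap: 10.5
```

No contact force with the skirt below the rim top: it is going over cleanly.

>>> {"op": "play_rows", "data": {"targets": [{"rotation":[0,0,0],"translation":[0,0,0.002],"gripper":0.05},{"rotation":[0,0,0],"translation":[0,0,0.0015],"gripper":0.05}]}}

```text
time_s: 16.3
position: [613.5, -107.2, 57.6]
tool_rot: [-3.142, 0.0, 1.382]
contact_force: [-1.0, 0.8, -3.5]
finger_gap: 10.8
```

>>> {"op": "play_rows", "data": {"targets": [{"rotation":[0,0,0],"translation":[0,0,0.001],"gripper":0.05},{"rotation":[0,0,0],"translation":[0,0,0.001],"gripper":0.05}]}}

```text
time_s: 16.55
position: [613.5, -107.2, 55.7]
tool_rot: [3.141, -0.0, 1.382]
contact_force: [0.3, -0.1, -2.8]
finger_gap: 10.8
```

>>> {"op": "play_rows", "data": {"targets": [{"rotation":[0,0,0],"translation":[0,0,0.001],"gripper":0.05},{"rotation":[0,0,0],"translation":[0,0,0],"gripper":0.05}]}}

```text
time_s: 16.8
position: [613.6, -107.2, 55.6]
tool_rot: [3.141, 0.0, 1.382]
contact_force: [-3.0, -0.0, 5.1]
finger_gap: 10.7
```

>>> {"op": "play_rows", "data": {"targets": [{"rotation":[0,0,0],"translation":[0,0,0.001],"gripper":0.05},{"rotation":[0,0,0],"translation":[0,0,0],"gripper":0.05}]}}

```text
time_s: 17.05
position: [613.6, -107.1, 55.5]
tool_rot: [3.141, 0.0, 1.382]
contact_force: [-6.0, 0.3, 13.2]
finger_gap: 10.8
```

>>> {"op": "play_rows", "data": {"targets": [{"rotation":[0,0,0],"translation":[0,0,-0.001],"gripper":0.2},{"rotation":[0,0,0],"translation":[0,0,0],"gripper":0.5},{"rotation":[0,0,0],"translation":[0,0,0],"gripper":0.5},{"rotation":[0,0,0],"translation":[0,0,-0.01],"gripper":0.5},{"rotation":[0,0,0],"translation":[0,0,-0.03],"gripper":0.5}]}}

```text
time_s: 17.68
position: [612.4, -107.0, 94.0]
tool_rot: [-3.138, 0.0, 1.382]
contact_force: [-0.0, -0.0, -0.6]
finger_gap: 42.8
```

>>> {"op": "play_rows", "data": {"targets": [{"rotation":[0,0,0],"translation":[0,0,-0.05],"gripper":0.5},{"rotation":[0,0,0],"translation":[0,0,-0.05],"gripper":0.5},{"rotation":[0,0,0],"translation":[0,0,0],"gripper":0.5}]}}

```text
time_s: 18.05
position: [616.2, -107.2, 200.2]
tool_rot: [3.133, -0.0, 1.382]
contact_force: [-0.2, -0.3, -1.2]
finger_gap: 43.0
```

Run:
```python
from fit import *
s=ctrl.state();print(s['time_s'],s['position'],s['tool_rot'],s['contact_force'])
for c in ['wrist','side']:
    d=snap(c,c+'7');np.save(c+'7.npy',d,allow_pickle=True)
a=cv2.imread('pics/side7.png');cv2.imwrite('pics/side7c.png',cv2.resize(a[120:240,180:340],None,fx=4.5,fy=4.5,interpolation=cv2.INTER_CUBIC))
d=np.load('wrist7.npy',allow_pickle=True).item();P=pts(d,'wrist')
L=inmag(P,np.array([613.8,-107.2]),-.188);z=P[:,2]
f=(abs(L[:,0])<60)&(L[:,1]>-90)&(L[:,1]<95)&(z>34)&(z<52)
A=np.c_[L[f],np.ones(f.sum())];co=np.linalg.lstsq(A,z[f],rcond=None)[0];print('plane',co,f.sum())
print('x',[np.percentile(L[f&(abs(L[:,1])<60),0],p) for p in (.5,99.5)],'y',np.percentile(L[f&(abs(L[:,0])<33),1],[.5,99.5]))
g=(L[:,0]<-60)&(L[:,0]>-110)&(abs(L[:,1]+32)<25)&(z>66)&(z<80)
print('grip',cv2.minAreaRect(P[g][:,:2].astype(np.float32)))
```

```text
18.05 [ 616.19 -107.2   200.15] [ 3.13 -0.    1.38] [-0.19 -0.27 -1.15]
plane [ 0.01 -0.   43.54] 12779
x [np.float64(-58.741541069631936), np.float64(52.47775446237456)] y [-76.6   80.63]
grip ((526.8923950195312, -122.03594970703125), (13.68191146850586, 24.01759147644043), 79.74366760253906)
```

View pics/wrist7.png

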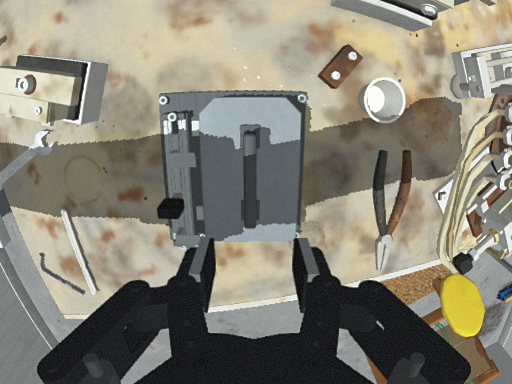

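View pics/side7c.png

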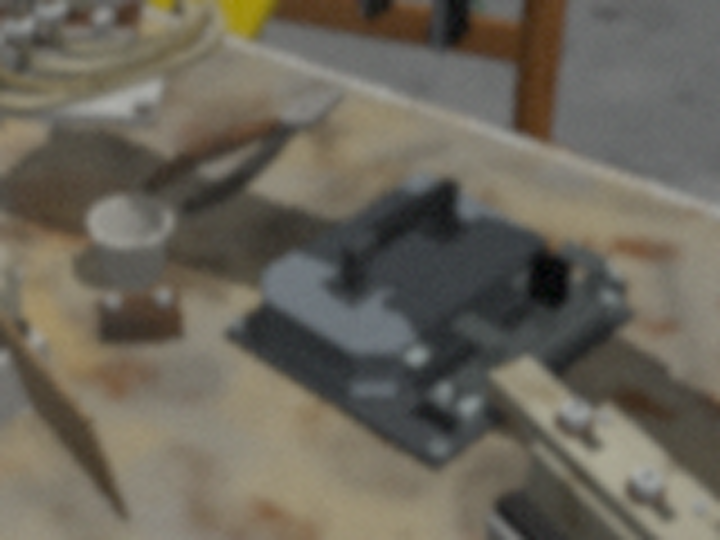

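Run:
```python
from fit import *
plan(525.3,-122.6,130,2.957,.5,n=10)
```

```text
t 18.15 tilt [3.14 0.  ] yaw 1.3817455936860559
[{"rotation": [0, 0, -0.158], "translation": [-0.0032, -0.0084, 0.0066], "gripper": 0.5}, {"rotation": [0, 0, -0.158], "translation": [-0.0018, -0.0088, 0.0066], "gripper": 0.5}, {"rotation": [0, 0, -0.158], "translation": [-0.0004, -0.009, 0.0066], "gripper": 0.5}, {"rotation": [0, 0, -0.158], "translation": [0.001, -0.0089, 0.0066], "gripper": 0.5}, {"rotation": [0, 0, -0.158], "translation": [0.0024, -0.0086, 0.0066], "gripper": 0.5}]
[{"rotation": [0, 0, -0.158], "translation": [0.0037, -0.0082, 0.0066], "gripper": 0.5}, {"rotation": [0, 0, -0.158], "translation": [0.0049, -0.0075, 0.0066], "gripper": 0.5}, {"rotation": [0, 0, -0.158], "translation": [0.0061, -0.0066, 0.0066], "gripper": 0.5}, {"rotation": [0, 0, -0.158], "translation": [0.007, -0.0056, 0.0066], "gripper": 0.5}, {"rotation": [0, 0, -0.158], "translation": [0.0078, -0.0044, 0.0066], "gripper": 0.5}]
```

>>> {"op": "play_rows", "data": {"targets": [{"rotation":[0,0,-0.158],"translation":[-0.0032,-0.0084,0.0066],"gripper":0.5},{"rotation":[0,0,-0.158],"translation":[-0.0018,-0.0088,0.0066],"gripper":0.5},{"rotation":[0,0,-0.158],"translation":[-0.0004,-0.009,0.0066],"gripper":0.5},{"rotation":[0,0,-0.158],"translation":[0.001,-0.0089,0.0066],"gripper":0.5},{"rotation":[0,0,-0.158],"translation":[0.0024,-0.0086,0.0066],"gripper":0.5}]}}

```text
time_s: 18.77
position: [568.0, -114.7, 160.0]
tool_rot: [-3.14, -0.002, 2.177]
contact_force: [0.4, 0.4, 0.3]
finger_gap: 42.4
```

>>> {"op": "play_rows", "data": {"targets": [{"rotation":[0,0,-0.158],"translation":[0.0037,-0.0082,0.0066],"gripper":0.5},{"rotation":[0,0,-0.158],"translation":[0.0049,-0.0075,0.0066],"gripper":0.5},{"rotation":[0,0,-0.158],"translation":[0.0061,-0.0066,0.0066],"gripper":0.5},{"rotation":[0,0,-0.158],"translation":[0.007,-0.0056,0.0066],"gripper":0.5},{"rotation":[0,0,-0.158],"translation":[0.0078,-0.0044,0.0066],"gripper":0.5}]}}

```text
time_s: 19.4
position: [523.8, -122.6, 127.2]
tool_rot: [3.141, -0.002, 2.967]
contact_force: [-1.2, -0.1, -0.8]
finger_gap: 42.5
```

>>> {"op": "play_rows", "data": {"targets": [{"rotation":[0,0,0],"translation":[0,0,0],"gripper":0.5},{"rotation":[0,0,0],"translation":[0,0,0],"gripper":0.5},{"rotation":[0,0,0],"translation":[0,0,0],"gripper":0.5}]}}

```text
time_s: 19.77
position: [525.5, -122.5, 128.8]
tool_rot: [3.141, 0.0, 2.96]
contact_force: [-0.5, 0.3, -0.1]
finger_gap: 42.3
```

Run:
```python
from fit import *
d=snap('wrist','w8');P=pts(d,'wrist')
G=P[(P[:,2]>64)&(P[:,2]<78)&(abs(P[:,0]-527)<22)&(abs(P[:,1]+122)<18)];print('grip',cv2.minAreaRect(G[:,:2].astype(np.float32)))
plan(525.3,-122.6,49,2.957,.5,n=4)
```

```text
grip ((525.2100219726562, -122.65436553955078), (14.295897483825684, 23.69936752319336), 79.0611343383789)
t 19.825 tilt [3.14 0.  ] yaw 2.9606758613032977
[{"rotation": [0, 0, 0.001], "translation": [0.0, -0.0, 0.02], "gripper": 0.5}, {"rotation": [0, 0, 0.001], "translation": [0.0, -0.0, 0.02], "gripper": 0.5}, {"rotation": [0, 0, 0.001], "translation": [0.0, -0.0, 0.02], "gripper": 0.5}, {"rotation": [0, 0, 0.001], "translation": [0.0, -0.0, 0.02], "gripper": 0.5}]
```

View pics/w8.png

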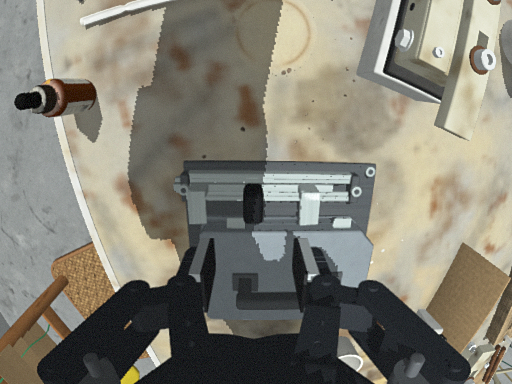

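The grip block (253,203) lies centred between the jaws, and the cover looks seated with its lug at (340,223) clear of the hook.

>>> {"op": "play_rows", "data": {"targets": [{"rotation":[0,0,0.001],"translation":[0,0,0.02],"gripper":0.5},{"rotation":[0,0,0.001],"translation":[0,0,0.02],"gripper":0.5},{"rotation":[0,0,0.001],"translation":[0,0,0.02],"gripper":0.5},{"rotation":[0,0,0.001],"translation":[0,0,0.02],"gripper":0.5},{"rotation":[0,0,0],"translation":[0,0,0],"gripper":0.05}], "grip_force": 40}}

```text
time_s: 20.45
position: [524.0, -122.4, 47.0]
tool_rot: [3.141, -0.003, 2.958]
contact_force: [0.0, -1.0, 0.8]
finger_gap: 25.7
```

>>> {"op": "play_rows", "data": {"targets": [{"rotation":[0,0,0],"translation":[0,0,0],"gripper":0.05},{"rotation":[0,0,0],"translation":[0,0,0],"gripper":0.05},{"rotation":[0,0,0],"translation":[0,0,0],"gripper":0.05}]}}

```text
time_s: 20.82
position: [525.0, -122.5, 48.6]
tool_rot: [3.141, -0.0, 2.958]
contact_force: [1.4, 1.5, -9.2]
finger_gap: 13.2
```

>>> {"op": "play_rows", "data": {"targets": [{"rotation":[0,0,0],"translation":[0,0.006,0],"gripper":0.05},{"rotation":[0,0,0],"translation":[0,0.006,0],"gripper":0.05},{"rotation":[0,0,0],"translation":[0,0,0],"gripper":0.05}]}}

```text
time_s: 21.2
position: [527.4, -110.4, 48.6]
tool_rot: [3.141, -0.0, 2.958]
contact_force: [1.8, -1.9, -10.0]
finger_gap: 13.0
```

>>> {"op": "play_rows", "data": {"targets": [{"rotation":[0,0,0],"translation":[0,0.005,0],"gripper":0.05},{"rotation":[0,0,0],"translation":[0,0.005,0],"gripper":0.05},{"rotation":[0,0,0],"translation":[0,0,0],"gripper":0.05}]}}

```text
time_s: 21.58
position: [529.3, -100.2, 48.6]
tool_rot: [3.141, 0.0, 2.959]
contact_force: [1.3, -0.6, -10.9]
finger_gap: 13.3
```

>>> {"op": "play_rows", "data": {"targets": [{"rotation":[0,0,0],"translation":[0,0.005,0],"gripper":0.05},{"rotation":[0,0,0],"translation":[0,0.003,0],"gripper":0.05},{"rotation":[0,0,0],"translation":[0,0,0],"gripper":0.05}]}}

```text
time_s: 21.95
position: [530.8, -92.7, 48.7]
tool_rot: [3.141, 0.0, 2.958]
contact_force: [2.8, -1.6, -12.0]
finger_gap: 13.1
```

Travel is 30.4 mm so far; I continue to the stop.

>>> {"op": "play_rows", "data": {"targets": [{"rotation":[0,0,0],"translation":[0,0.003,0],"gripper":0.05},{"rotation":[0,0,0],"translation":[0,0,0],"gripper":0.05}]}}

```text
time_s: 22.2
position: [531.0, -91.5, 48.6]
tool_rot: [-3.14, -0.0, 2.957]
contact_force: [1.6, -7.0, -11.2]
finger_gap: 13.4
```

>>> {"op": "play_rows", "data": {"targets": [{"rotation":[0,0,0],"translation":[0,0.003,0],"gripper":0.05},{"rotation":[0,0,0],"translation":[0,0,0],"gripper":0.05}]}}

```text
time_s: 22.45
position: [531.0, -91.3, 48.6]
tool_rot: [-3.137, -0.001, 2.955]
contact_force: [0.8, -13.8, -8.9]
finger_gap: 13.0
```

>>> {"op": "play_rows", "data": {"targets": [{"rotation":[0,0,0],"translation":[0,0,0],"gripper":0.5},{"rotation":[0,0,0],"translation":[0,0,0],"gripper":0.5},{"rotation":[0,0,0],"translation":[0,-0.002,-0.03],"gripper":0.5},{"rotation":[0,0,0],"translation":[-0.02,0,-0.05],"gripper":0.5},{"rotation":[0,0,0],"translation":[-0.03,0,-0.05],"gripper":0.5}]}}

```text
time_s: 23.08
position: [580.7, -97.0, 180.9]
tool_rot: [3.141, 0.0, 2.96]
contact_force: [2.2, -0.5, 0.1]
finger_gap: 42.9
```

>>> {"op": "play_rows", "data": {"targets": [{"rotation":[0,0,0],"translation":[-0.03,0,-0.04],"gripper":0.5},{"rotation":[0,0,0],"translation":[0,0,0],"gripper":0.5},{"rotation":[0,0,0],"translation":[0,0,0],"gripper":0.5},{"rotation":[0,0,0],"translation":[0,0,0],"gripper":0.5}]}}

```text
time_s: 23.58
position: [608.8, -103.4, 217.5]
tool_rot: [-3.141, -0.002, 2.959]
contact_force: [-0.4, 0.4, -0.1]
finger_gap: 43.0
```

Run:
```python
from fit import *
s=ctrl.state();print(s['time_s'],s['position'],s['tool_rot'],s['contact_force'])
d=snap('wrist','w9');P=pts(d,'wrist')
G=P[(P[:,2]>64)&(P[:,2]<78)&(abs(P[:,0]-530)<22)&(abs(P[:,1]+95)<22)];print('grip',cv2.minAreaRect(G[:,:2].astype(np.float32)))
L=inmag(P,np.array([613.8,-107.2]),-.188);z=P[:,2]
f=(abs(L[:,0])<56)&(abs(L[:,1])<90)&(z>40)&(z<48)
co=np.linalg.lstsq(np.c_[L[f],np.ones(f.sum())],z[f],rcond=None)[0];print('plane',co)
f&=L[:,0]>-54
print('x',np.percentile(L[f&(abs(L[:,1])<35),0],[.5,99.5]),'y',np.percentile(L[f&(abs(L[:,0])<33),1],[.5,99.5]))
```

```text
23.575 [ 608.77 -103.38  217.48] [-3.14 -0.    2.96] [-0.39  0.4  -0.06]
grip ((531.6815795898438, -91.16207122802734), (13.540783882141113, 23.67208480834961), 79.40507507324219)
plane [ 0.    0.   43.65]
x [-50.97  51.74] y [-77.81  80.54]
```

View pics/w9.png

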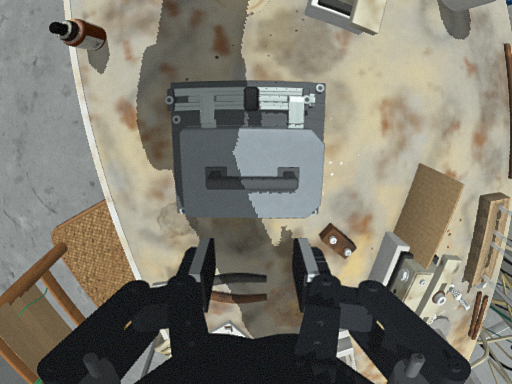

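Run:
```python
from h import *
print(job.sign_off())
```

```text
the job is handed in; nothing more can be done
None
```

The magazine is closed and the job is handed in: the cover is seated and both hooks reach over its lugs. `job.sign_off()` gives no verdict. I last read the robot clock at 23.6 s of the 54 s allowed.

1. **Lock opened:** I slid the lock bar by its black grip back to the open end stop. The grip stopped moving at about 12 N.
2. **Cover placed:** I picked the cover up by its handle, turned it about 90 degrees and lowered it over the rim with the cut corners matched. The arm felt nothing until the skirt met the shoulder at the expected height, with at most about 13 N there. I then let go and moved clear.
3. **Lock closed:** I slid the grip home to the locked end stop, where it stopped at about 14 N. Then I released it and moved away.

**Last checks:**
- **Cover height and level:** its top measured about 43.6 mm above the bench (43 mm expected), with no measurable tilt.
- **Cover position:** its edges were within about 1 mm of the magazine outline wherever they were clear to see. The -y edge read about 2 mm short in the last two measurements.
- **Lock travel:** the camera gave about 32 mm and the arm about 32.5 mm, against the full 32 mm.
- **Contact:** nothing was touching the gripper at the end.

**Disagreements:** the magazine-centre estimates differed by 1–3 mm in x between views and methods, with one early network mark about 4 mm off. I used the centre fitted to the rim, and the cover went on without resistance.

I did not measure the crucible, pliers, bottle and cup again at the end. The arm never touched them, and what shows of them in the later pictures looks undisturbed.

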